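# Right the fallen pattern weight and set it on the card pattern

### The job

The pattern weight has toppled over on the leatherworker's bench. Stand it upright again, flat on its base with the knob on top, and move it onto the card pattern so that its whole base is on the card, then leave it there. Leave the bottles, the standing maul and the wooden folder where they are.

Things in the scene. Friction and masses are not known exactly. Their poses are not given: they have to be found in the camera images.
- weight: Loose pattern weight, 0.8 kg, nearly all in its dark eight-sided steel base: 84 mm across flats, 91 mm across corners, 18 mm thick. A 16 mm steel stem rises from its middle to a knob. Origin: centre of the flat underside; z runs through the knob. At the start it lies on one flat side's edge and the knob: z axis 30 degrees below level, origin 45 mm up, highest edge 82 mm up, stem and knob below 33 mm.
- weight_knob (a point): Centre of the weight's dark wooden knob: 33 mm across, from 47 to 72 mm above the underside; this point is 60 mm above it. Pushed level, high on the base's knob-side face and away from the knob, the weight turns over its lower edge, passes balance and falls flat, its centre then about 65 mm beyond where the origin was.
- pattern: The card pattern: a flat cream sheet of card, 220 mm (its x axis) by 160 mm (its y axis), 1 mm thick, with a dark slot near the middle of one short edge; it lies fixed flat on the bench and has no edge that a sliding thing could catch on. Its origin is its centre, on the bench top; z is up.
- bottle_a: White plastic bottle, 50 mm across, 110 mm tall, standing; origin at the centre of its underside, z up.
- bottle_b: White plastic bottle, 42 mm across, 90 mm tall, standing; origin at the centre of its underside, z up.
- maul: Leatherworker's maul standing on its white head (68 mm across, 85 mm tall), wooden handle up, 185 mm tall in all; origin at the centre of its underside, z up.
- folder: Flat dark wooden folder (creasing stick), 150 mm (its x axis) by 22 mm by 6 mm, lying on the bench; origin at the centre of its underside, z up.
Not all that is in view belongs to the job. There is more than one size of the weight; the one meant has the size given above.

How it is judged:
At the end, for the whole second after the job is handed in: The weight stands upright on its base (tilt under 0.08 rad, base on the bench top to 8 mm) at rest, with its whole base on the card (up to 3 mm over an edge is allowed: its centre within 68 mm along and 38 mm across of the card's centre), and is released (angle between weight's own z axis and vertical below 0.08 rad and height (world z) of weight below 0.008 m and x of weight in the frame of pattern between -0.068 and 0.068 m and y of weight in the frame of pattern between -0.038 and 0.038 m and linear speed of weight below 0.02 m/s); the robot touches nothing.
It fails at once if a bottle, the maul or the folder is moved by more than 30 mm (distance of any of bottle_a, bottle_b, maul, folder from where it was at the start of the episode above 0.03 m).
It fails at once if a bottle or the maul is knocked over (angle between any of bottle_a, bottle_b, maul's own z axis and vertical above 0.5 rad).
It also fails if it takes over 61 s, if anything falls off the work surface, if the arm or the gripper's body presses on something with over 40 N, if the wrist force passes 120 N, or if a joint passes its speed limit or range.

### The arm

A 6-joint arm with a two-finger parallel gripper is mounted at the origin on the work surface. World frame = base frame: x ahead of the robot, y to its left, z up, the work surface at z = 0. Lengths are in m, angles in rad, forces in N, time in s.
With the tool pointing down it reaches from about 0.4 to 0.925 m from the base axis. Payload 12.5 kg.
Tool frame: the origin (TCP) lies at the very end of the fingers, on their centre line; the grasp point (between the pads) lies 19 mm behind it; z points along the fingers, y is the line along which they close (so a half turn about z gives the same grasp; the last joint's range is limited). The gripper opens to 95 mm and grips with 3 to 60 N. Pads are 20 mm wide; open, the fingers measure 119 mm over their backs; the gripper's body (75 mm by 180 mm) begins 59 mm behind the grasp point.
Start: joints at [1.127, 0.491, 1.559, -0, 1.092, -0.106], TCP at [0.207, 0.59, 0.215] pointing down, gripper open.
Joint ranges: [-3.1, 3.1], [-0.84, 2.19], [0.05, 2.79], [-1.13, 4.28], [0.06, 2.93], [-2.69, 2.69]. Speed limits (rad/s): [2.22, 2.22, 2.79, 3.14, 3.14, 3.14].

### API

Orientations are given as a rotation vector (axis times angle).
In Python, from cell import env gives the robot as it stands.
- The arm moves only by the tool jog_arm, never from a script. Its argument "series" is a list of rows, each a list of 2 entries, a list of its own where there are three numbers: the shift along the tool's x, y, z in cm, then the turn, a rotation vector about the tool's x, y, z in rad. A call has exactly 8 rows; each row shifts and turns the commanded pose from where the row before left it, along the tool's axes as they then stand; what a row does not reach is not made up. A row lasts 1/8 s, in which the tool goes at most 62.5 mm and 10.7 degrees, less where a joint would pass 70% of its speed; a pose out of reach is approached as far as the arm can. A call with a gripper value outside its range is refused whole. "claw" is the opening, from 0 (shut) to 1 (fully open), set as the call begins (left out, the last holds). The fingers move at their own pace and stop on an object; "squeeze" is the grip in N (left out, the last holds). Time passes only in rows, so rows that do not move let the fingers close, or fill a call up. It gives the time, the measured TCP pose, the force, the opening and the grip force at its end, in the units of the state.
- env.get_state(): the state, without advancing time (a new reading comes with each control period).
- env.snapshot(name): name is "side" or "top" or "wrist"; returns the picture (384x512x3 uint8, red, green, blue); there is no depth.
- env.camera_params(name): a dict with "fx", "fy", "cx", "cy" (pixels), "R" (3x3) and "t" (3): a world point X has camera coordinates R X + t. Camera axes: x right, y down, z forward; pixel columns grow to the right and rows downward; lengths in m; the calibration is good to about 2 mm. A picture is of the moment at which its call begins: read the wrist's pose just before it. camera_params takes no time and is no camera call; for the wrist camera it gives the pose at the moment of the call.
- env.finish_job(): hands the job in; it is judged then, once.
The state is a dict: "time_s": time; "joints": joint angles; "qvel": joint speeds; "joint_torque": joint torques, N m; "tcp_pos": TCP position; "tcp_rot": TCP orientation; "force": force on the tool from outside, world axes, zero at the start; "ft_torque": the same for the moment, N m; "width": opening from 0.0 (shut) to 1.0 (fully open); "grasp_force": force on a finger pad.
Only numpy, scipy, OpenCV 4.12 (cv2) and the standard library are available. Lean on these libraries where they do the work, as an engineer would, in place of code of your own. Each camera call takes 0.05 s, during which the arm holds its last target. There are 200 camera calls.

## Working session

There is one attempt and no reset: what is moved stays moved. The work goes in short steps, Python scripts to look and compute and a tool call to move; the robot and the scene stay as the last step left them, time stands still between calls to the robot, and variables do not carry over. Pictures are saved under pics/ and viewed, at most 10 in all, crops included, and the job is handed in when it is done.

Besides the shell and the picture viewer there is one more tool, called after "Request:" as a command line: name --argument value ..., lists and objects as JSON in quotes. jog_arm: Moves the arm, as the interface text tells. Its arguments: {"type":"object","properties":{"series":{"type":"array"},"claw":{"type":"number"},"squeeze":{"type":"number"}},"required":["series"]}

```bash
mkdir -p pics; cat > h.py <<'E'
import numpy as np, cv2
from cell import env
from scipy.spatial.transform import Rotation as Ro
def ray(cam,u,v,z,p=None):
    p=p or env.camera_params(cam); R=np.array(p['R']);t=np.array(p['t'])
    c=-R.T@t; d=R.T@np.array([(u-p['cx'])/p['fx'],(v-p['cy'])/p['fy'],1])
    return c+d*(z-c[2])/d[2]
def proj(cam,X):
    p=env.camera_params(cam); c=np.array(p['R'])@np.array(X)+np.array(p['t'])
    return p['fx']*c[0]/c[2]+p['cx'],p['fy']*c[1]/c[2]+p['cy']
def save(cam,name):
    im=env.snapshot(cam)[:,:,::-1].copy(); cv2.imwrite(name,im); return im
E
python3 - <<'E'
from h import *
a=save('top','pics/top0.png');b=save('side','pics/side0.png')
for c in('top','side'):
    p=env.camera_params(c);R=np.array(p['R']);print(c,p['fx'],-R.T@np.array(p['t']),R[2])
cv2.imwrite('pics/both0.png',np.vstack([a,b])[:, :]) 
cv2.imwrite('pics/top0b.png',cv2.resize(a,(800,600)));cv2.imwrite('pics/side0b.png',cv2.resize(b,(800,600)))
s=env.get_state();print(s['tcp_pos'],s['tcp_rot'],s['time_s'])
E
```

```text
top 475.7036686478053 [0.39974116 0.01961571 1.48172038] [ 0.14402416 -0.0075426  -0.98954543]
side 407.074109905049 [0.49465515 0.70550431 0.91244592] [ 0.0808772  -0.63570239 -0.76768571]
[0.20700821 0.58950752 0.21415994] [-5.27972580e-01 -3.09668473e+00  1.35597481e-03] 0.1
```

View pics/top0b.png

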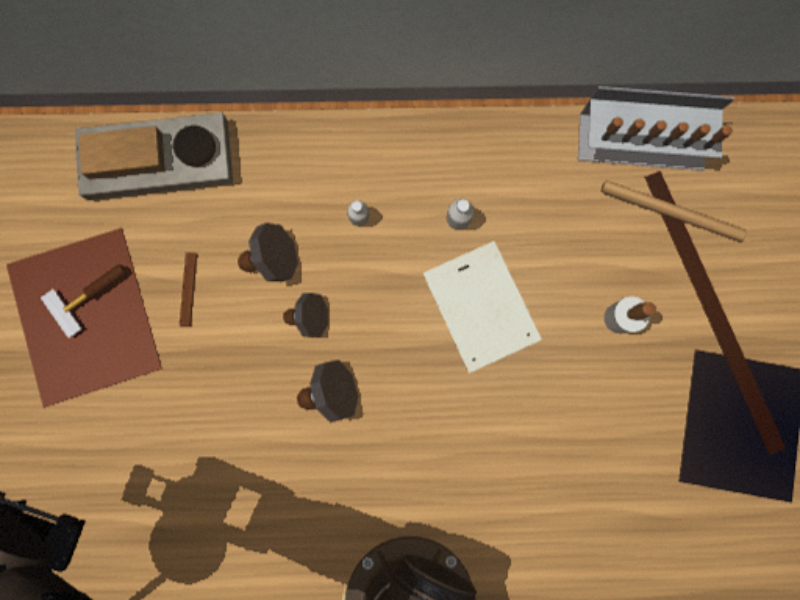

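View pics/side0b.png

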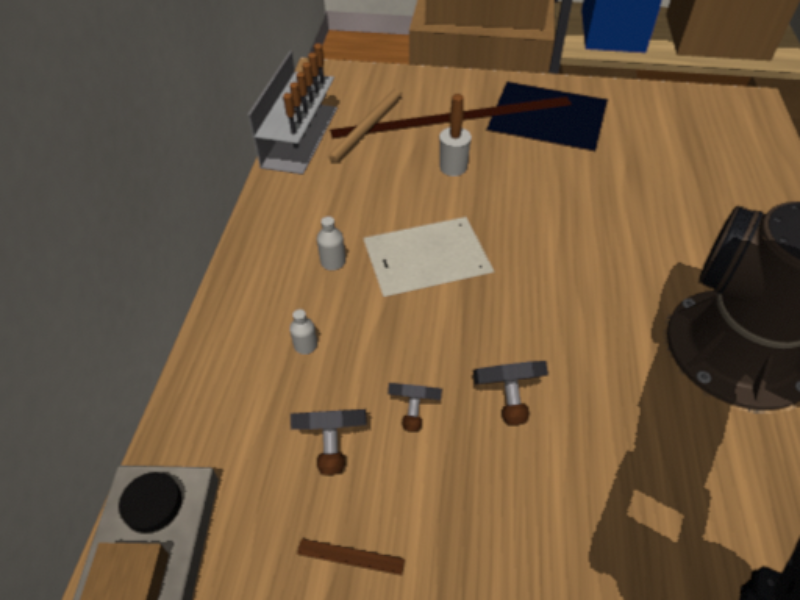

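The top view (800x600) shows the card at about (482,307), the bottles at (359,212) and (461,212), the maul at (632,315), the folder at (188,290), and three toppled weights: (272,253), (311,315) and (333,390). The middle one is clearly small. I need to measure all three to tell them apart.

```bash
cat > m.py <<'E'
from h import *
def comps(im,mask,lo,hi):
    n,l,s,c=cv2.connectedComponentsWithStats(mask.astype(np.uint8)); return [(l==i,s[i],c[i]) for i in range(1,n) if lo<s[i][4]<hi]
E
python3 - <<'E'
from m import *
a=cv2.imread('pics/top0.png');b=cv2.imread('pics/side0.png')
for cam,im,roi in(('top',a,(140,130,240,280)),('side',b,(180,220,355,310))):
    hsv=cv2.cvtColor(im,cv2.COLOR_BGR2HSV)
    m=(hsv[...,1]<95)&(hsv[...,2]<100); k=np.zeros_like(m);x0,y0,x1,y1=roi;k[y0:y1,x0:x1]=1
    for mm,s,c in comps(im,m&k,60,3000):
        ct=max(cv2.findContours(mm.astype(np.uint8),0,2)[0],key=cv2.contourArea)[:,0]
        W=np.array([ray(cam,u,v,0.041)[:2] for u,v in ct],np.float32)
        r=cv2.minAreaRect(W*1000); print(cam,s,c.round(1),'rect mm',np.round(r[0],1),np.round(r[1],1),round(r[2],1),'x',W[:,0].min(),W[:,0].max(),'y',W[:,1].min(),W[:,1].max())
    # knobs
    m=(hsv[...,0]<18)&(hsv[...,1]>100)&(hsv[...,2]<105)
    for mm,s,c in comps(im,m&k,20,600): print(cam,'knob',s,c.round(1),ray(cam,*c,0.018).round(4))
# card
hsv=cv2.cvtColor(a,cv2.COLOR_BGR2HSV);m=(hsv[...,1]<70)&(hsv[...,2]>150);m[:, :260]=0;m[:,360:]=0;m[:150]=0
mm,s,c=max(comps(a,m,500,9000),key=lambda q:q[1][4])
ct=max(cv2.findContours(mm.astype(np.uint8),0,2)[0],key=cv2.contourArea)[:,0]
W=np.array([ray('top',u,v,0.001)[:2] for u,v in ct],np.float32);r=cv2.minAreaRect(W*1000);print('card',r,cv2.boxPoints(r).round(0).tolist())
c1=cv2.resize(a[130:280,140:250],None,fx=3.6,fy=3.6,interpolation=2);c2=cv2.resize(b[225:310,180:360],None,fx=2.2,fy=2.2,interpolation=2)
o=np.zeros((540,800,3),np.uint8);o[:540,:396]=c1[:540,:396];o[:187,400:796]=c2;cv2.imwrite('pics/crop.png',o)
E
```

```text
top [160 143  31  37 823] [174.2 161.3] rect mm [673.3 255.7] [113.4  92. ] 0.5 x 0.6166688 0.72982895 y 0.2094937 0.30192116
top [188 188  22  28 458] [198.5 201.3] rect mm [546.7 183.7] [63.8 82.6] 89.7 x 0.50531226 0.58804053 y 0.1517272 0.21553917
top [199 231  30  39 844] [213.1 250. ] rect mm [399.6 140. ] [110.7  84.8] 10.2 x 0.3437018 0.45630836 y 0.09575326 0.18249832
top knob [233 133   7  12  28] [236.6 139.1] [0.7436 0.0661 0.018 ]
top knob [183 147  10  26  50] [188.7 159.2] [0.6822 0.2166 0.018 ]
top knob [153 161  12  14 104] [157.6 168. ] [0.6562 0.3134 0.018 ]
top knob [179 172  14  11  64] [188. 178.] [0.6229 0.2187 0.018 ]
top knob [205 189   6  14  25] [208.6 194.2] [0.5708 0.1549 0.018 ]
top knob [182 198   7  10  56] [184.9 202.4] [0.5469 0.2281 0.018 ]
top knob [205 204   6  12  26] [208.2 211.5] [0.5174 0.1566 0.018 ]
top knob [219 232  13  37 110] [226.7 252.3] [0.3921 0.1011 0.018 ]
top knob [190 248  12  14 110] [195.4 255.2] [0.3852 0.196  0.018 ]
side [303 231  48  29 523] [326.1 238.9] rect mm [395.8 147.3] [122.   75.3] 15.1 x 0.3428332 0.46077573 y 0.0
[... 231 characters left out ...]
.6186004 0.7361146 y 0.22314216 0.30266094
side knob [302 240  37  33 315] [324.4 259.4] [0.4033 0.1751 0.018 ]
side knob [332 241  14   7  63] [338.2 244. ] [0.3693 0.1257 0.018 ]
side knob [249 252  13   6  31] [255.8 254.2] [0.5752 0.1815 0.018 ]
side knob [269 255  13   3  32] [274.3 256.2] [0.5282 0.1815 0.018 ]
side knob [203 263  35  42 359] [216.4 289.4] [0.6553 0.2877 0.018 ]
side knob [257 265  13  12 121] [263.1 270.9] [0.5513 0.2256 0.018 ]
side knob [192 275  14   4  36] [199.1 275.9] [0.7037 0.2581 0.018 ]
card ((562.8536376953125, -154.40811157226562), (221.1744842529297, 161.4735870361328), 23.57514190673828) [[429.0, -125.0], [494.0, -273.0], [697.0, -184.0], [632.0, -36.0]]
```

View pics/crop.png

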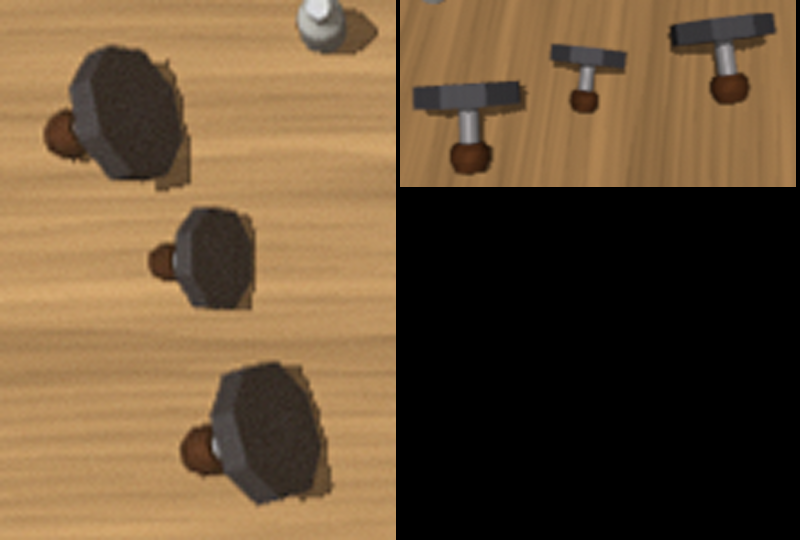

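Candidates (800x600 top pixels): A (272,253) is about 113 mm wide, B (311,315) about 83 mm, and C (333,390) about 111 mm. B matches 84 mm across flats, and the enlarged crop confirms it is the small middle one. Its knob points to +y.

Measured positions:
- **Weight B:** origin about (0.549, 0.176). The base-edge and knob estimates agree.
- **Card:** centre (0.563, -0.154), measured 221x161 mm.

Plan: open the fingers about 48 mm along world x, straddle the stem and push the top of the base towards -y. The knob then swings up between the fingers.

Request:
jog_arm --series '[[[0, 0, 0], [0, 0, 0.154]], [[0, 0, 0], [0, 0, 0.154]], [[0, 0, 0], [0, 0, 0.154]], [[0, 0, 0], [0, 0, 0.154]], [[0, 0, 0], [0, 0, 0.154]], [[0, 0, 0], [0, 0, 0.154]], [[0, 0, 0], [0, 0, 0.154]], [[0, 0, 0], [0, 0, 0.154]]]' --claw 0.5

```text
time_s: 1.1
tcp_pos: [0.207, 0.5895, 0.2143]
tcp_rot: [2.226, 2.217, -0.001]
force: [-0.3, -0.3, 0.2]
width: 0.502
grasp_force: 0.0
```

Request:
jog_arm --series '[[[-4.2, 4.2, 0], [0, 0, 0]], [[-4.2, 4.2, 0], [0, 0, 0]], [[-4.2, 4.2, 0], [0, 0, 0]], [[-4.2, 4.2, 0], [0, 0, 0]], [[-4.2, 4.2, 0], [0, 0, 0]], [[-4.2, 4.2, 0], [0, 0, 0]], [[-4.2, 4.2, 0], [0, 0, 0]], [[-4.2, 4.2, 0], [0, 0, 0]]]'

```text
time_s: 2.1
tcp_pos: [0.5445, 0.2524, 0.2145]
tcp_rot: [-2.22, -2.222, 0.0]
force: [0.1, -1.2, -0.1]
width: 0.502
grasp_force: 0.0
```

```bash
python3 - <<'E'
from h import *
s=env.get_state();R=Ro.from_rotvec(s['tcp_rot']).as_matrix()
print(s['time_s'],s['tcp_pos'],s['width'],R.round(3))
print('move cm to (.549,.255,.055):',(R.T@(np.array([.549,.255,.055])-s['tcp_pos'])*100).round(2))
im=save('wrist','pics/w1.png')
E
```

```text
2.1 [0.54453607 0.25243495 0.21445791] 0.5016089271791452 [[-0.001  1.    -0.   ]
 [ 1.     0.001 -0.   ]
 [-0.    -0.    -1.   ]]
move cm to (.549,.255,.055): [ 0.26  0.45 15.95]
```

View pics/w1.png

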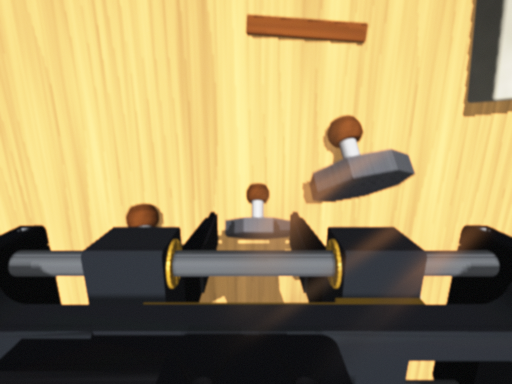

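The wrist view shows the small weight between the two fingers, with its knob at (258,193) and its base face at about (257,227). I'll use it to refine x and y.

```bash
python3 - <<'E'
from h import *
print('knob',ray('wrist',258,193,.016),'edge L/R top',ray('wrist',226,228,.04),ray('wrist',291,228,.04), ray('wrist',257,219,.072))
E
```

```text
knob [0.55572442 0.21815625 0.016     ] edge L/R top [0.51251392 0.17625507 0.04      ] [0.59959268 0.17598703 0.04      ] [0.55351382 0.20104627 0.072     ]
```

Request:
jog_arm --series '[[[0.5, 0.4, 2], [0, 0, 0]], [[0.5, 0, 2], [0, 0, 0]], [[0, 0, 2], [0, 0, 0]], [[0, 0, 2], [0, 0, 0]], [[0, 0, 2], [0, 0, 0]], [[0, 0, 2], [0, 0, 0]], [[0, 0, 2], [0, 0, 0]], [[0, 0, 0.9], [0, 0, 0]]]'

```text
time_s: 3.15
tcp_pos: [0.5459, 0.2648, 0.0637]
tcp_rot: [-2.218, -2.223, 0.004]
force: [0.0, -0.4, -0.3]
width: 0.498
grasp_force: 0.0
```

Request:
jog_arm --series '[[[0, 0.3, 0.3], [0, 0, 0]], [[-1, 0, 0], [0, 0, 0]], [[-1, 0, 0], [0, 0, 0]], [[-1, 0, 0], [0, 0, 0]], [[-0.4, 0, 0], [0, 0, 0]], [[-0.4, 0, 0], [0, 0, 0]], [[-0.4, 0, 0], [0, 0, 0]], [[-0.4, 0, 0], [0, 0, 0]]]' --claw 0.55

```text
time_s: 4.15
tcp_pos: [0.5505, 0.2179, 0.0626]
tcp_rot: [-2.22, -2.223, -0.0]
force: [-0.2, -0.3, -0.3]
width: 0.549
grasp_force: 0.0
```

```bash
python3 - <<'E'
from h import *
s=env.get_state();print(s['time_s'],s['tcp_pos'],s['force'])
a=save('top','pics/top1.png');b=save('side','pics/side1.png')
o=np.vstack([cv2.resize(a[150:250,150:310],(640,400)),cv2.resize(b[200:300,180:380],(640,200))]);
o=np.zeros((600,800,3),np.uint8);o[:300,:480]=cv2.resize(a[150:250,150:310],(480,300));o[300:,:600]=cv2.resize(b[190:290,180:380],(600,300))
cv2.imwrite('pics/c1.png',o)
E
```

```text
4.15 [0.55048181 0.2179254  0.06263986] [-0.22190004 -0.26656118 -0.26001933]
```

View pics/c1.png

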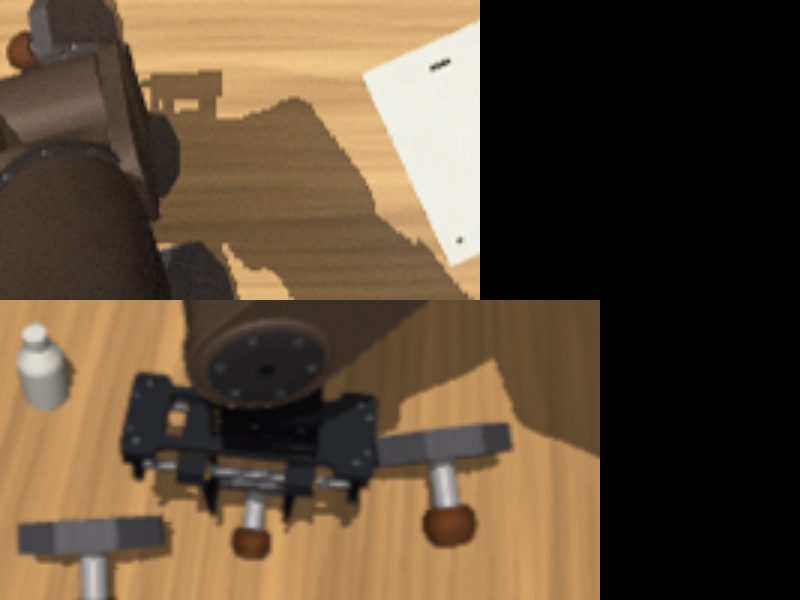

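The side crop shows the two fingers at (212,500) and (288,510) straddling the stem at (254,512), with the knob clear below. Now I push.

Request:
jog_arm --series '[[[0, 0, 0.6], [0, 0, 0]], [[-0.5, 0, 0], [0, 0, 0]], [[-0.5, 0, 0], [0, 0, 0]], [[-0.5, 0, 0], [0, 0, 0]], [[-0.5, 0, 0], [0, 0, 0]], [[-0.5, 0, 0], [0, 0, 0]], [[-0.5, 0, 0], [0, 0, 0]], [[-0.5, 0, 0], [0, 0, 0]]]'

```text
time_s: 5.25
tcp_pos: [0.5505, 0.1826, 0.0566]
tcp_rot: [-2.22, -2.222, -0.0]
force: [0.1, 0.0, 0.2]
width: 0.551
grasp_force: 0.0
```

Request:
jog_arm --series '[[[-0.4, 0, 0], [0, 0, 0]], [[-0.4, 0, 0], [0, 0, 0]], [[-0.4, 0, 0], [0, 0, 0]], [[-0.4, 0, 0], [0, 0, 0]], [[-0.4, 0, 0], [0, 0, 0]], [[0, 0, 0], [0, 0, 0]], [[0, 0, 0], [0, 0, 0]], [[0, 0, 0], [0, 0, 0]]]'

```text
time_s: 6.25
tcp_pos: [0.5505, 0.1631, 0.0566]
tcp_rot: [-2.22, -2.223, -0.0]
force: [-0.8, -0.3, -0.7]
width: 0.55
grasp_force: 0.0
```

```bash
python3 - <<'E'
from h import *
s=env.get_state();print(s['time_s'],s['tcp_pos'],s['force'])
b=save('side','pics/side2.png');w=save('wrist','pics/w2.png')
o=np.zeros((600,800,3),np.uint8);o[:300,:600]=cv2.resize(b[190:290,180:380],(600,300));o[300:,:400]=cv2.resize(w,(400,300))
cv2.imwrite('pics/c2.png',o)
E
```

```text
6.25 [0.55053454 0.16314262 0.05661881] [-0.76158206 -0.2750974  -0.67881532]
```

View pics/c2.png

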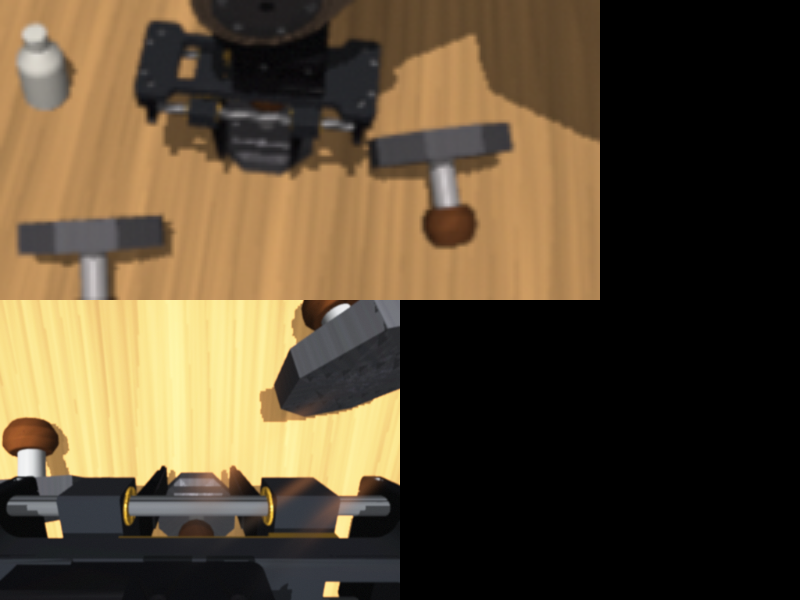

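The weight now stands upright. The wrist view shows the knob at about (251,294) and the near edge of the base top at row 221. I'll locate its centre.

```bash
python3 - <<'E'
from h import *
w=cv2.imread('pics/w2.png');c=cv2.resize(w[200:330,180:320],(700,650))[:600];cv2.imwrite('pics/c3.png',c)
print('base near edge',ray('wrist',251,221,.018),'L/R',ray('wrist',208,241,.018),ray('wrist',298,241,.018),'knob edge',ray('wrist',251,282,.06))
b=cv2.imread('pics/side2.png');
for v in (244,246,247): print('side near bottom edge',ray('side',180+265/3,v,0.0))
E
```

```text
base near edge [0.54868367 0.15368063 0.018     ] L/R [0.51332707 0.13615293 0.018     ] [0.58730692 0.13620309 0.018     ] knob edge [0.54896618 0.12540306 0.06      ]
side near bottom edge [0.54822284 0.1364267  0.        ]
side near bottom edge [0.54753689 0.14249142 0.        ]
side near bottom edge [0.54719579 0.14550713 0.        ]
```

View pics/c3.png

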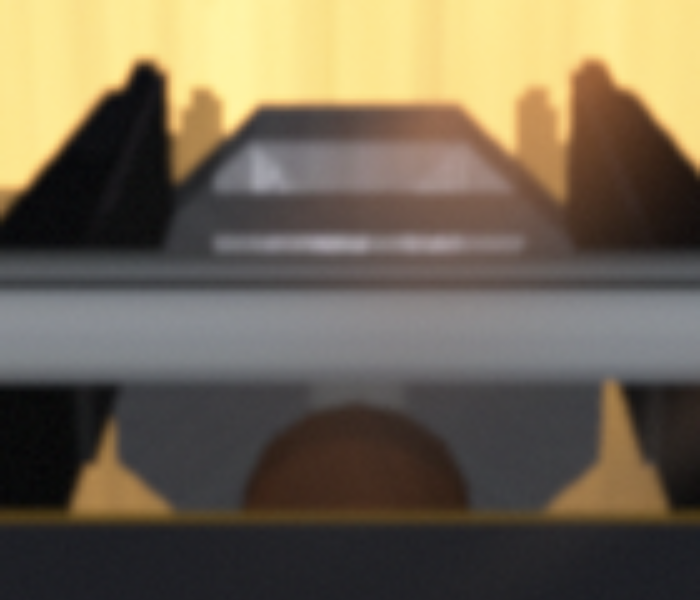

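The centre is at about (0.549, 0.111), as predicted. I'll straddle the knob, lower and grip.

Request:
jog_arm --series '[[[-1.3, -0.1, 0], [0, 0, 0]], [[-1.3, 0, 0], [0, 0, 0]], [[-1.3, 0, 0], [0, 0, 0]], [[-1.3, 0, 0], [0, 0, 0]], [[0, 0, 0.5], [0, 0, 0]], [[0, 0, 0.5], [0, 0, 0]], [[0, 0, 0.5], [0, 0, 0]], [[0, 0, 0], [0, 0, 0]]]'

```text
time_s: 7.35
tcp_pos: [0.5493, 0.1114, 0.0411]
tcp_rot: [-2.219, -2.223, 0.001]
force: [0.0, 0.0, 0.8]
width: 0.551
grasp_force: 0.0
```

Request:
jog_arm --series '[[[0, 0, 0], [0, 0, 0]], [[0, 0, 0], [0, 0, 0]], [[0, 0, 0], [0, 0, 0]], [[0, 0, 0], [0, 0, 0]], [[0, 0, 0], [0, 0, 0]], [[0, 0, 0], [0, 0, 0]], [[0, 0, 0], [0, 0, 0]], [[0, 0, 0], [0, 0, 0]]]' --claw 0.2 --squeeze 30

```text
time_s: 8.35
tcp_pos: [0.5493, 0.1111, 0.0417]
tcp_rot: [-2.22, -2.222, 0.001]
force: [-3.9, 1.6, 4.2]
width: 0.332
grasp_force: 30.0
```

The knob is gripped at about 32 mm. Next I lift it slightly and carry it to the card.

Request:
jog_arm --series '[[[0, 0, -0.5], [0, 0, 0]], [[0, 0, -0.5], [0, 0, 0]], [[0, 0, -0.5], [0, 0, 0]], [[0, 0, -0.5], [0, 0, 0]], [[0, 0, 0], [0, 0, 0]], [[0, 0, 0], [0, 0, 0]], [[0, 0, 0], [0, 0, 0]], [[0, 0, 0], [0, 0, 0]]]'

```text
time_s: 9.35
tcp_pos: [0.5496, 0.111, 0.0615]
tcp_rot: [-2.22, -2.222, 0.0]
force: [-0.4, -0.1, -7.3]
width: 0.328
grasp_force: 30.0
```

Request:
jog_arm --series '[[[-1.5, 0.1, 0], [0, 0, 0]], [[-2, 0.1, 0], [0, 0, 0]], [[-2, 0.1, 0], [0, 0, 0]], [[-2, 0.1, 0], [0, 0, 0]], [[-2, 0.1, 0], [0, 0, 0]], [[-2, 0.1, 0], [0, 0, 0]], [[-2, 0.1, 0], [0, 0, 0]], [[-1, 0, 0], [0, 0, 0]]]'

```text
time_s: 10.35
tcp_pos: [0.5569, -0.0354, 0.0616]
tcp_rot: [2.221, 2.221, 0.0]
force: [-0.3, 0.4, -7.3]
width: 0.327
grasp_force: 30.0
```

Request:
jog_arm --series '[[[-1.5, 0.1, 0], [0, 0, 0]], [[-2, 0.1, 0], [0, 0, 0]], [[-2, 0.1, 0], [0, 0, 0]], [[-2, 0.1, 0], [0, 0, 0]], [[-2, 0.1, 0], [0, 0, 0]], [[-1.5, 0.1, 0], [0, 0, 0]], [[-1, 0.1, 0], [0, 0, 0]], [[0, 0, 0], [0, 0, 0]]]'

```text
time_s: 11.35
tcp_pos: [0.5639, -0.1545, 0.0616]
tcp_rot: [2.221, 2.222, 0.0]
force: [-0.1, 0.6, -7.5]
width: 0.329
grasp_force: 30.0
```

```bash
python3 - <<'E'
from h import *
s=env.get_state();print(s['time_s'],s['tcp_pos'],s['force'],s['width'])
b=save('side','pics/side4.png');cv2.imwrite('pics/c4.png',cv2.resize(b[80:240,170:370],(750,600)))
E
```

```text
11.35 [ 0.56389707 -0.15452208  0.06155717] [-0.10977982  0.62987432 -7.47094115] 0.3287130843252167
```

View pics/c4.png

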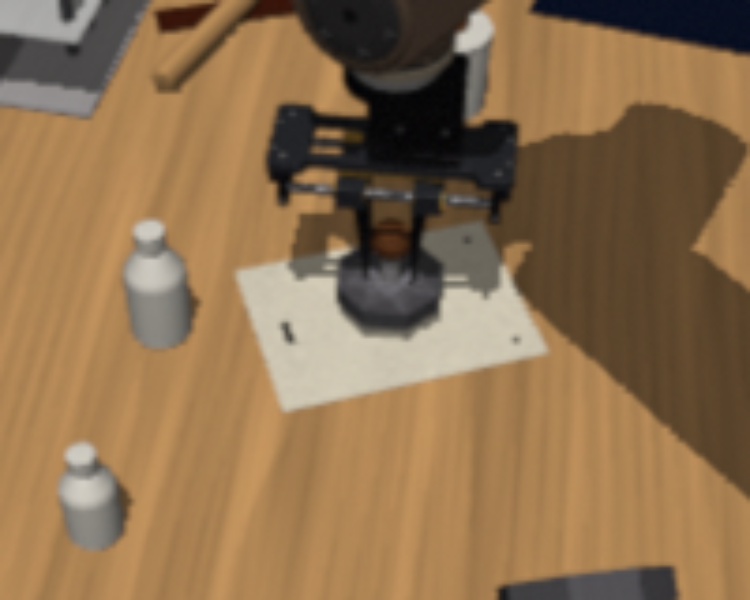

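The weight (390,285 in the crop) hangs upright over the card's middle, and the force shows its full weight is carried. I lower it.

Request:
jog_arm --series '[[[0, 0, 0.4], [0, 0, 0]], [[0, 0, 0.4], [0, 0, 0]], [[0, 0, 0.4], [0, 0, 0]], [[0, 0, 0.3], [0, 0, 0]], [[0, 0, 0.2], [0, 0, 0]], [[0, 0, 0.1], [0, 0, 0]], [[0, 0, 0.1], [0, 0, 0]], [[0, 0, 0], [0, 0, 0]]]'

```text
time_s: 12.4
tcp_pos: [0.5638, -0.154, 0.0426]
tcp_rot: [-2.22, -2.222, -0.0]
force: [-0.1, 0.3, -8.3]
width: 0.33
grasp_force: 30.0
```

Still hanging, so I lower it a little further.

Request:
jog_arm --series '[[[0, 0, 0.05], [0, 0, 0]], [[0, 0, 0.05], [0, 0, 0]], [[0, 0, 0.05], [0, 0, 0]], [[0, 0, 0], [0, 0, 0]], [[0, 0, 0], [0, 0, 0]], [[0, 0, 0], [0, 0, 0]], [[0, 0, 0], [0, 0, 0]], [[0, 0, 0], [0, 0, 0]]]'

```text
time_s: 13.4
tcp_pos: [0.564, -0.1538, 0.0417]
tcp_rot: [2.22, 2.222, 0.001]
force: [-2.7, 3.6, 6.2]
width: 0.33
grasp_force: 30.0
```

It has touched down. I release and rise.

Request:
jog_arm --series '[[[0, 0, 0], [0, 0, 0]], [[0, 0, 0], [0, 0, 0]], [[0, 0, 0], [0, 0, 0]], [[0, 0, 0], [0, 0, 0]], [[0, 0, 0], [0, 0, 0]], [[0, 0, 0], [0, 0, 0]], [[0, 0, 0], [0, 0, 0]], [[0, 0, 0], [0, 0, 0]]]' --claw 0.6

```text
time_s: 14.4
tcp_pos: [0.5639, -0.1539, 0.0411]
tcp_rot: [-2.22, -2.223, -0.0]
force: [-0.0, -0.3, -0.0]
width: 0.601
grasp_force: 0.0
```

Request:
jog_arm --series '[[[0, 0, -1], [0, 0, 0]], [[0, 0, -2], [0, 0, 0]], [[0, 0, -3], [0, 0, 0]], [[0, 0, -3], [0, 0, 0]], [[0, 0, -3], [0, 0, 0]], [[0, 0, -3], [0, 0, 0]], [[0, 0, -3], [0, 0, 0]], [[0, 0, 0], [0, 0, 0]]]'

```text
time_s: 15.4
tcp_pos: [0.5645, -0.1542, 0.2238]
tcp_rot: [2.217, 2.22, 0.003]
force: [-0.1, -0.1, 0.6]
width: 0.599
grasp_force: 0.0
```

Request:
jog_arm --series '[[[4, -2, 0], [0, 0, 0]], [[4, -2, 0], [0, 0, 0]], [[4, -2, 0], [0, 0, 0]], [[4, -2, 0], [0, 0, 0]], [[4, 0, 0], [0, 0, 0]], [[4, 0, 0], [0, 0, 0]], [[2, 0, 0], [0, 0, 0]], [[0, 0, 0], [0, 0, 0]]]'

```text
time_s: 16.4
tcp_pos: [0.4831, 0.1069, 0.2206]
tcp_rot: [-2.217, -2.224, 0.001]
force: [-0.5, -0.7, -0.0]
width: 0.602
grasp_force: 0.0
```

```bash
python3 - <<'E'
from h import *
s=env.get_state();print(s['time_s'],s['tcp_pos'],s['force'],s['width'])
a=save('top','pics/top5.png');b=save('side','pics/side5.png')
o=np.zeros((600,800,3),np.uint8);o[:,:400]=cv2.resize(a[120:270,230:330],(400,600));o[:320,400:]=cv2.resize(b[80:240,170:370],(400,320));cv2.imwrite('pics/c5.png',o)
E
```

```text
16.4 [0.48306129 0.1068843  0.2205855 ] [-0.51596398 -0.66714557 -0.01699135] 0.6016719701547534
```

View pics/c5.png

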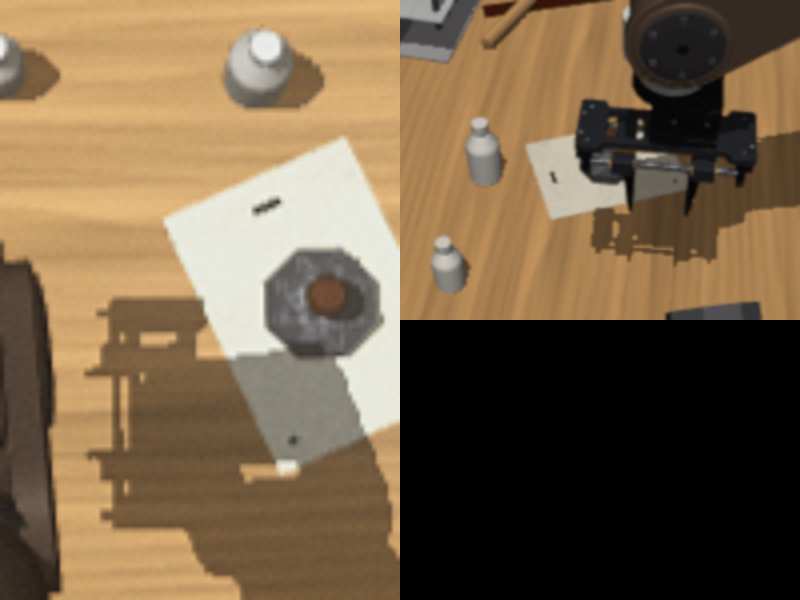

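The weight stands upright at about (322,302) in the crop, centred on the card and released. The bottles are undisturbed.

```bash
python3 -c "
from h import *
print(ray('top',310.5,195.5,.018)); print(env.finish_job())"
```

```text
[ 0.56079096 -0.16030663  0.018     ]
the job is handed in; nothing more can be done
None
```

The 84 mm weight now stands upright and released near the middle of the card, about 6 mm from its centre, and I handed the job in at about 16 s; the hand-in returned no verdict.

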